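Hang the glass sample in the photometer and hold the third filter

ROBOT

A 6-joint arm with a two-finger parallel gripper is mounted at the origin on a cart in front of the work surface, level with it; the furniture and walls round the work are solid. World frame = base frame: x ahead of the robot, y to its left, z up, the work surface at z = 0. Lengths are in mm, angles in rad, forces in N, time in s.
With the tool pointing down it reaches from about 425 to 925 mm from the base axis. Payload 12.5 kg.
Tool frame: the origin (TCP) lies midway between the tips of the shut fingers; the grasp point (between the pads) lies 19 mm behind it (arm.grasp_offset is the distance from the TCP to the grasp point, in mm); z points along the fingers, y is the line along which they close (so a half turn about z gives the same grasp; the last joint's range is limited). The gripper opens to 85 mm and grips with 20 to 120 N. Pads are 22 mm wide; open, the fingers measure 114 mm over their backs; the gripper's body (76 mm by 85 mm) begins 54 mm behind the grasp point. The pads swing forward as they close: fully open they stand 13 mm farther back than shut.
Start: joints at [1.099, 0.491, 1.559, -0, 1.092, -0.106], TCP at [223.544, 583.672, 231.327] pointing down, gripper open.
Joint ranges: [-3.1, 3.1], [-0.84, 2.19], [0.05, 2.79], [-1.13, 4.28], [0.06, 2.93], [-2.69, 2.69]. Speed limits (rad/s): [2.22, 2.22, 2.79, 3.14, 3.14, 3.14].

INTERFACE

Orientations are given as a unit quaternion [w, x, y, z].
In Python, from rig import readout, cams, workorder, spotter, arm gives the robot as it stands.
- The arm moves only by the tool apply_moves, never from a script. Its argument "deltas" is text: rows parted by semicolons, each of 5 numbers parted by spaces: the opening, from 0 (shut) to 1 (fully open), then the shift along the world's x, y, z in cm, then the turn about the world's z in rad. In form: gripper dx dy dz turn; .... A call has exactly 10 rows; each row is the pose to reach, as a shift and turn from the pose commanded when the call began; what a row does not reach only later rows make up. A row lasts 1/12 s, in which the tool goes at most 41.7 mm and 7.16 degrees, less where a joint would pass 70% of its speed; a pose out of reach is approached as far as the arm can. A call with a gripper value outside its range is refused whole. The fingers move at their own pace and stop on an object; "squeeze" is the grip in N (left out, the last holds). Time passes only in rows, so rows that repeat a pose let the fingers close, or fill a call up. It gives the time, the measured TCP pose, the force, the opening and the grip force at its end, in the units of the state.
- readout.sense(): the state, without advancing time (a new reading comes with each control period).
- cams.get_image(name): name is "side" or "top"; returns the picture (420x560x3 uint8, red, green, blue); there is no depth.
- cams.camera_params(name): a dict with "fovy" (degrees; the focal length in pixels is half the picture's height over the tangent of half this angle, whatever the lens; pixels are square), "cx", "cy" (the principal point, pixels), "xyz" and "attitude" of the camera in the world. Camera axes: x right, y down, z forward; pixel columns grow to the right and rows downward; lengths in mm; the calibration is good to about 2 mm. A picture is of the moment at which its call begins. camera_params takes no time and is no camera call.
- workorder.job_done(): hands the job in; it is judged then, once.
Trained networks look in the newest picture that a camera, given by its name, has taken for a name from the list of things; names that differ only in an ending like _2 or _b are one class to them, and where a whole thing is asked for, a point or a joint stands for the part that bears it (a point fixed in the world has none). Each returns a list of dicts, best first, with "score" (0 to 1); they miss things now and then, are a little off and sometimes report something else, mostly with a low value. They report only what shows in the picture. A call takes as long as a camera call. They do not tell look-alikes from the thing itself.
- spotter.silhouettes(camera, query): "region" (420x560 bool, what is visible of it) and "centre" ([column, row] in pixels, amid what is visible of it).
- spotter.tip_of(camera, query): "centre" ([column, row] in pixels: a listed point, or the origin of a listed thing).
The state is a dict: "t": time; "q": joint angles; "joint_vel": joint speeds; "tau": joint torques, N m; "position": TCP position; "eef_rot": TCP orientation; "contact_force": force on the tool from outside, world axes, zero at the start; "moment": the same for the moment, N m; "finger_gap": opening from 0.0 (shut) to 1.0 (fully open); "grasp_force": force on a finger pad.
Only numpy, scipy, OpenCV 4.12 (cv2) and the standard library are available. Lean on these libraries where they do the work, as an engineer would, in place of code of your own. Each camera call takes 0.05 s, during which the arm holds its last target. There are 200 camera calls.

TASK

Take the framed amber glass by its black tab out of the white stand, hook it onto the steel rail at the free left half of the measuring bench, slide it along the rail until it hangs with its middle at the red mark, between lamp and detector, and let go of it. Then turn the black knob on top of the lamp house clockwise, counting the clicks, to the third stop (not on to the fourth) and hold it there for the reading: it springs back to dark if released, so finish with the gripper still holding the knob at the third stop. Leave the bottles, glassware and other things round about where they stand.

Things in the scene. Friction and masses are not known exactly. Their poses are not given: they have to be found in the camera images.
- bench: Fixed measuring bench (photometer): dark base plate 230 (x) x 380 (y) x 12 mm, origin on the worktop, plate x -110..+120 mm, y -190..+190 mm; x from rail to lamp, away from the robot, y left along the rail, z up. Steel rail, 10 mm diameter, along y at x = -35, z = 145 mm, between posts at y = -170 and +170 mm whose black heads (22 x 18 mm) reach z = 157 mm.
- mark (a point): Red band, 10 mm wide, round the rail; centre on the rail's axis, midway between lamp snout and detector. Axes as the bench's (x across the rail away from the robot, y along it to the left, z up).
- loading (a point): Point on the rail's axis in the middle of its free left half, 155 mm to the left (+y) of the mark, where the hanger can be hooked on. Axes as the bench's.
- detector (a point): Centre of the face of the detector head: black cylinder, 42 mm diameter, 32 mm long, in front of the rail. This face looks to +x, 15 mm in front of the rail's vertical plane, 75 mm below the rail's axis. The hanging frame has 11 mm free here; it cannot be hooked on from the front at the mark, only slid in from the left.
- lamp_house (a point): Centre of the top of the white lamp house, under the turret, 125 mm above the worktop: box 90 (x) x 100 (y) mm behind the right half of the rail. Its black snout, 38 mm diameter, ends 15 mm behind the rail's vertical plane, facing the detector.
- hanger_grip (a point): Grip point in the hanger's black tab, 12 mm (x) x 26 mm (y), which reaches 16 mm above it and 24 mm below it, down to a cross bar 14 (x) x 62 (y) mm. 38 mm straight above hanger_hook. x is the way the hooks open, z up. Hanger: loose, 70 to 140 g; at the start upright in the stand, hooks opening away from the robot.
- hanger: The hanger: origin under the middle of its foot, axes as hanger_grip, which is 150 mm above. Aluminium frame round amber glass, 8 mm thick (x), 70 mm wide (y), 74 mm tall, carried by two hooks 48 mm apart (y). It slides along the rail with little friction, hanging free when let go.
- hanger_hook (a point): Midway between the hooks: lies on the rail's axis when the hanger hangs seated. Stems at x -12.5..-8.5 mm, open lips at x +8..+11 mm reaching 4 mm below this point; frame 30 to 112 mm below. To hook on: hanger square to the rail, 16 mm above seated height, from 40 mm or more in front straight to +x until this point is over the rail, then down 16 mm.
- stand: Fixed white parking stand, 56 (x) x 100 (y) x 34 mm, origin on the worktop under its centre. The hanger's foot stands in its slot (10.8 mm wide, 26 mm deep, floor 8 mm above the worktop); lift it straight up by 30 mm or more to clear.
- turret (a joint): Filter turret, rad: 0 = dark home (end stop), grows clockwise from above, end at 1.70. Click stops at 0.393, 0.785, 1.178 (third), 1.571; as many blue dots face the red pointer. Return spring 0.11 N m at home, 0.165 at the third; clicks add +-0.09 N m: peak 1/4 pitch past a stop, least at 3/4, mean in the stop. No stop holds by itself.
- turret_grip (a point): On the knob's vertical axis at the height to grip. Black bar knob 12 mm wide, 42 mm long, straight sides, 8 mm above and 23 mm below this point, down to an aluminium index plate 69 mm across. At joint 0 the bar lies along the bench's x, so fingers close along the bench's y; the point's x stays along the bar as it turns.
- amber_60: Small brown bottle with black cap, 40 mm across, 82 mm tall; bystander, behind, between the stand and the bench. Origin on its underside. To be left alone.
- hdpe_250: White plastic bottle with blue cap, 60 mm across, 125 mm tall; bystander, behind the stand. Origin on its underside. To be left alone.
- cover_slips: Small blue carton, 48 x 60 x 32 mm; bystander, near the front edge, left of the middle. Origin on its underside. To be left alone.
- tape_roll: Roll of yellow tape lying flat, 66 mm across, 18 mm high; bystander, near the front edge, in front of the bench. Origin on its underside. To be left alone.
- flask_pink: Conical flask with pink content, 69 mm across, 108 mm tall; bystander, right of the bench. Origin on its underside. To be left alone.
- vial_1: Clear sample vial with black cap, 25 mm across, 58 mm tall; bystander, right of the bench. Origin on its underside. To be left alone.
- beaker_b: Small clear beaker, 53 mm across, 61 mm tall; bystander, behind and left of the stand. Origin on its underside. To be left alone.
Things that resemble listed ones, but are neither listed nor needed, are in the scene too. Of the things that look like the hanger, the middle-sized one is meant.

How it is judged (in metres and radians):
On the way, in this order (a step that is already met when the one before it is completed fails the run):
1. the hanger hangs on the free left half of the rail, at least 70 mm left of the mark (x of hanger_hook in the frame of mark between -0.005 and 0.005 m and z of hanger_hook in the frame of mark between -0.004 and 0.004 m and angle between hanger_hook's own z axis and vertical below 0.15 rad and y of hanger_hook in the frame of mark above 0.07 m), for 0.2 s.
2. the hanger hangs at the mark, let go, the knob still at home (x of hanger_hook in the frame of mark between -0.005 and 0.005 m and z of hanger_hook in the frame of mark between -0.004 and 0.004 m and angle between hanger_hook's own z axis and vertical below 0.15 rad and y of hanger_hook in the frame of mark between -0.008 and 0.008 m and contact force between the fingers and hanger below 0.1 N and linear speed of hanger below 0.02 m/s and value of joint turret below 0.15 rad), for 0.3 s.
3. the knob is held by the fingers at the third stop (value of joint turret between 1.0481 and 1.3081 rad and contact force between the fingers and turret above 1 N), for 0.5 s.
At the end, for the whole second after the job is handed in: The hanger hangs freely on the rail, upright to 0.15 rad, its hook point within 8 mm of the mark along the rail (5 mm across, 4 mm in height), untouched and still; the turret stands within 0.13 rad of the third stop (1.178 rad), at rest, with the fingers still holding the knob (over 1 N) (all of step 3 and x of hanger_hook in the frame of mark between -0.005 and 0.005 m and z of hanger_hook in the frame of mark between -0.004 and 0.004 m and angle between hanger_hook's own z axis and vertical below 0.15 rad and y of hanger_hook in the frame of mark between -0.008 and 0.008 m and contact force between the fingers and hanger below 0.1 N and linear speed of hanger below 0.02 m/s and velocity of joint turret between -0.1 and 0.1 rad/s and contact force between hanger and bench above 0.2 N); the arm keeps its last pose, push and grip.
It fails at once if the turret is turned past the third stop toward the fourth (beyond 1.43 rad) (value of joint turret above 1.43 rad).
It fails at once if a bystander is moved by more than 20 mm (distance of any of amber_60, hdpe_250, cover_slips, tape_roll, flask_pink, vial_1, beaker_b from where it was at the start of the episode above 0.02 m).
It also fails if it takes over 70 s, if anything falls off the work surface, if the arm or the gripper's body presses on something with over 40 N, if the wrist force passes 120 N, or if a joint passes its speed limit or range.

## Working session

There is one attempt and no reset: what is moved stays moved. The work goes in short steps, Python scripts to look and compute and a tool call to move; the robot and the scene stay as the last step left them, time stands still between calls to the robot, and variables do not carry over. Pictures are saved under pics/ and viewed, at most 10 in all, crops included, and the job is handed in when it is done.

Besides the shell and the picture viewer there is one more tool, called after ">>>" as name(argument=value, ...) on one line, values as JSON. apply_moves: Moves the arm, as the interface text tells. Its arguments: {"type":"object","properties":{"deltas":{"type":"string"},"squeeze":{"type":"number"}},"required":["deltas"]}

```bash
mkdir -p pics
cat > h.py <<'E'
import numpy as np, cv2
from scipy.spatial.transform import Rotation as R
from rig import readout, cams, workorder, spotter, arm
def cam(n):
    p=cams.camera_params(n); f=210/np.tan(np.radians(p['fovy'])/2)
    q=p['attitude']; M=R.from_quat([q[1],q[2],q[3],q[0]]).as_matrix()
    return p,f,M
def ray(n,uv):
    p,f,M=cam(n); d=M@np.array([(uv[0]-p['cx'])/f,(uv[1]-p['cy'])/f,1]); return np.array(p['xyz']),d/np.linalg.norm(d)
def onz(n,uv,z):
    o,d=ray(n,uv); return o+d*(z-o[2])/d[2]
def tri(a,b):
    (o,d),(p,e)=ray('side',a),ray('top',b)
    s=np.linalg.lstsq(np.c_[d,-e],p-o,rcond=None)[0]
    return (o+d*s[0]+p+e*s[1])/2, np.linalg.norm(o+d*s[0]-p-e*s[1])
def proj(n,X):
    p,f,M=cam(n); c=M.T@(np.array(X,float)-p['xyz']); return np.array([p['cx']+f*c[0]/c[2],p['cy']+f*c[1]/c[2]])
E
python3 - <<'E'
from h import *
np.set_printoptions(precision=1,suppress=True)
for n in('side','top'):
    im=cams.get_image(n); cv2.imwrite(f'pics/{n}0.png',im[...,::-1]); print(n,cams.camera_params(n))
for q in['hanger_grip','hanger_hook','mark','loading','turret_grip','lamp_house','detector','stand','bench']:
    for n in('side','top'):
        print(q,n,[(np.round(d['centre'],1).tolist(),round(d['score'],2)) for d in spotter.tip_of(n,q)][:4])
E
```

```text
side {'fovy': 44.44457040438833, 'cx': 281.3219386033244, 'cy': 212.30832715717767, 'xyz': array([ -122.3, -1207.6,   956.7]), 'attitude': array([-0.5,  0.8, -0.2,  0.1])}
top {'fovy': 42.30696257516444, 'cx': 274.41180655090193, 'cy': 204.91782009722172, 'xyz': array([ 123.3,  -25.4, 2133.6]), 'attitude': array([-0.1,  0.7, -0.7,  0.1])}
hanger_grip side [([243.8, 191.1], 0.7), ([226.3, 168.5], 0.55), ([335.9, 169.1], 0.55)]
hanger_grip top [([266.7, 143.6], 0.68), ([218.3, 210.4], 0.64), ([180.5, 211.5], 0.6)]
hanger_hook side [([223.0, 174.5], 0.95), ([336.1, 185.8], 0.83), ([243.7, 197.3], 0.78), ([222.5, 204.6], 0.7)]
hanger_hook top [([183.0, 213.5], 0.76), ([215.4, 211.6], 0.64), ([264.7, 140.5], 0.59)]
mark side [([302.3, 236.5], 0.7)]
mark top [([315.2, 211.0], 0.62)]
loading side [([268.9, 214.1], 0.86)]
loading top [([274.4, 215.3], 0.84)]
turret_grip side [([323.1, 224.4], 0.84), ([270.9, 212.6], 0.4)]
turret_grip top [([313.1, 183.0], 0.78)]
lamp_house side [([329.4, 235.0], 0.6)]
lamp_house top [([314.3, 188.9], 0.64)]
detector side [([295.1, 259.7], 0.55)]
detector top [([310.0, 218.2], 0.89)]
stand side [([225.5, 205.1], 0.81)]
stand top [([190.2, 219.8], 0.77)]
bench side [([295.2, 257.1], 0.85)]
bench top [([288.8, 212.1], 0.58), ([188.7, 220.0], 0.37)]
```

View pics/side0.png

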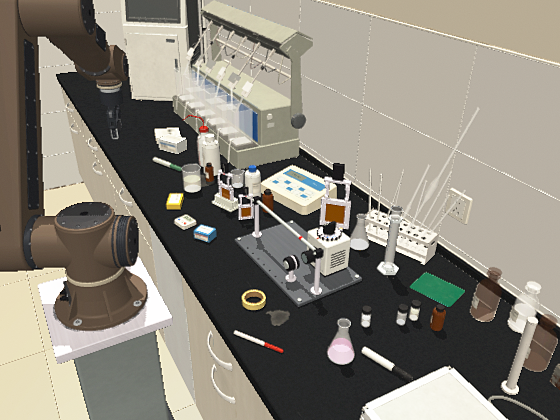

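View pics/top0.png

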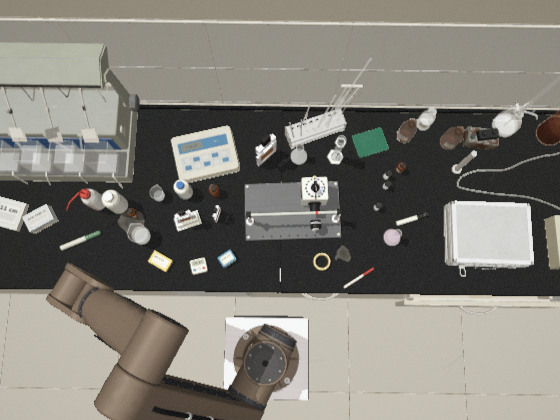

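Side view: the three framed amber look-alikes are at (226,185) in the white stand, a small one at (245,207), and a large one at (336,205). The bench is at (300,260), the lamp house at (328,245). In the top view these three are at (187,218), (216,213) and (265,148). The middle-sized one is the one in the stand. I'll check it in a crop.

Run:
```python
from h import *
np.set_printoptions(precision=1,suppress=True)
a=cv2.imread('pics/side0.png')[140:300,180:380]; b=cv2.imread('pics/top0.png')[160:250,160:350]
a=cv2.resize(a,None,fx=3.7,fy=3.7,interpolation=cv2.INTER_CUBIC); cv2.imwrite('pics/c0.png',a)
b=cv2.resize(b,None,fx=4.2,fy=4.2,interpolation=cv2.INTER_CUBIC); cv2.imwrite('pics/c1.png',b)
P={'grip':((226.3,168.5),(180.5,211.5)),'hook':((223,174.5),(183,213.5)),'small':((243.8,191.1),(218.3,210.4)),'big':((335.9,169.1),(266.7,143.6)),'mark':((302.3,236.5),(315.2,211)),'load':((268.9,214.1),(274.4,215.3)),
'turret':((323.1,224.4),(313.1,183)),'lamp':((329.4,235),(314.3,188.9)),'det':((295.1,259.7),(310,218.2)),'stand':((225.5,205.1),(190.2,219.8)),'bench':((295.2,257.1),(288.8,212.1))}
for k,(s,t) in P.items(): print(k,*tri(s,t))
```

```text
grip [532.1 326.7 147.6] 1.7758336182475272
hook [522.6 321.9 129.2] 10.006928242727756
small [539.6 190.1 120.5] 7.512082391199399
big [777.3   7.2 227.7] 4.575973266917536
mark [ 541.9 -176.8  147.5] 2.558855563629934
load [520.1 -23.2 147.5] 4.173232274322295
turret [ 636.  -163.   156.3] 22.360200767598297
lamp [ 635.  -176.3  123. ] 6.363855707873656
det [ 530.4 -162.7   61.1] 0.8707094740543802
stand [522.5 312.8   7.5] 8.969409360968033
bench [571.5 -84.3   5. ] 14.720280855339835
```

View pics/c0.png

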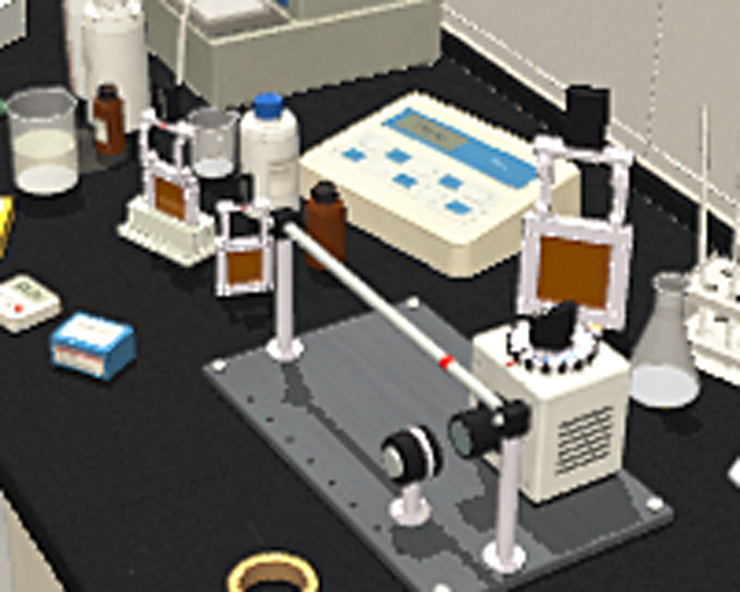

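View pics/c1.png

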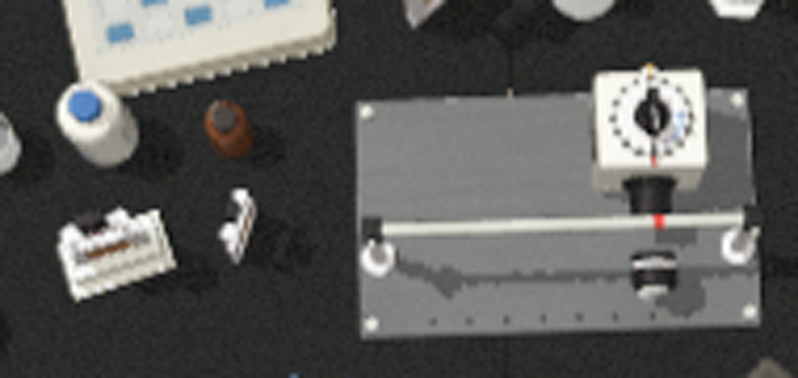

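The crops confirm that the middle-sized hanger stands in the white stand, at side (226,180). The smaller one is at (245,207), the larger at (336,205). The red mark is at side (300.3,238.1) and top (316.7,212.9). The knob is at top (315.2,187.9). Next I'll fit the poses with known geometry.

```bash
cat > fit.py <<'E'
from h import *
from scipy.optimize import minimize, least_squares
def box(x0,x1,y0,y1,z0,z1): return np.array([[x,y,z] for x in(x0,x1) for y in(y0,y1) for z in(z0,z1)],float)
HB=[box(-4,4,-35,35,0,74),box(-12.5,-8.5,-27,-21,74,122),box(-12.5,-8.5,21,27,74,122),box(-7,7,-31,31,118,126),box(-6,6,-13,13,126,166)]
SB=[box(-28,28,-50,50,0,34)]
def render(n,boxes,T):
    S=4; im=np.zeros((420*S,560*S),np.uint8); p,f,M=cam(n)
    for b in boxes:
        c=(b@T[:3,:3].T+T[:3,3]-p['xyz'])@M
        u=np.c_[p['cx']+f*c[:,0]/c[:,2],p['cy']+f*c[:,1]/c[:,2]]
        cv2.fillConvexPoly(im,cv2.convexHull(np.round((u+.5)*S).astype(np.int32)),255)
    return cv2.resize(im,(560,420),interpolation=cv2.INTER_AREA)/255.
def TT(x,y,z,yaw):
    T=np.eye(4); T[:3,:3]=R.from_euler('z',yaw).as_matrix(); T[:3,3]=x,y,z; return T
def near(n,q,uv):
    L=spotter.silhouettes(n,q); d=min(L,key=lambda d:np.hypot(*(np.array(d['centre'])-uv))); return d['region'],d['centre'],d['score']
E
python3 - <<'E'
from fit import *
np.set_printoptions(precision=2,suppress=True)
sil={}
for n,uv in(('side',(226,185)),('top',(186,218))):
    cams.get_image(n)
    h,c1,s1=near(n,'hanger',uv); s,c2,s2=near(n,'stand',uv); print(n,c1,s1,h.sum(),c2,s2,s.sum()); sil[n]=(h|s).astype(float)
def cost(v):
    e=0
    for n in sil: e+=np.abs(render(n,[b+[0,0,8] for b in HB]+SB,TT(v[0],v[1],0,v[2]/100))-sil[n]).sum()
    return e
best=min((minimize(cost,[528,320,y],method='Nelder-Mead',options=dict(initial_simplex=np.array([[528,320,y],[538,320,y],[528,330,y],[528,320,y+20]]))) for y in(0,20,40)),key=lambda r:r.fun)
print('hanger/stand',best.x,best.fun,[s.sum() for s in sil.values()])
g=cv2.imread('pics/side0.png')[...,::-1].astype(int); gt=cv2.imread('pics/top0.png')[...,::-1].astype(int)
def red(im,c):
    y0,x0=int(c[1])-4,int(c[0])-4; w=im[y0:y0+9,x0:x0+9]; m=np.clip(w[...,0]-(w[...,1]+w[...,2])/2-40,0,None)
    Y,X=np.mgrid[y0:y0+9,x0:x0+9]; return np.array([(X*m).sum(),(Y*m).sum()])/m.sum()
ms,mt=red(g,(300,238)),red(gt,(316.5,212.7)); print('mark px',ms,mt,tri(ms,mt))
C1=lambda u,v:np.array([u/4.2+160-.5,v/4.2+160-.5]); C0=lambda u,v:np.array([u/3.7+180-.5,v/3.7+140-.5])
obs=[('top',C1(356,103),(120,190,12)),('top',C1(745,90),(120,-190,12)),('top',C1(760,325),(-110,-190,12)),('top',C1(362,338),(-110,190,12)),
('top',C1(372,229),(-35,170,153)),('top',C1(750,217),(-35,-170,153)),('side',C0(287,222),(-35,170,148)),('side',C0(514,415),(-35,-170,148)),
('side',C0(205,370),(-110,190,12)),('side',C0(413,297),(120,190,12)),('side',C0(672,515),(120,-190,12))]
f=lambda v:np.concatenate([proj(n,(TT(v[0],v[1],0,v[2])@np.r_[X,1])[:3])-p for n,p,X in obs])
r=least_squares(f,[571,-84,0],loss='soft_l1'); print('bench',r.x); print(f(r.x).reshape(-1,2))
T=TT(*r.x[:2],0,r.x[2])
for nm,u in(('side',ms),('top',mt)): print('mark in bench',(np.linalg.inv(T)@np.r_[onz(nm,u,146),1])[:3])
print('knob',tri(C0(555,335),C1(652,115)))
for z in(140,150,160,170): print(z,onz('top',C1(652,115),z),proj('side',onz('top',C1(652,115),z)))
print(readout.sense())
E
```

```text
side [226.3, 188.0] 0.86 307 [225.0, 204.5] 0.67 307
top [184.4, 213.1] 0.51 169 [190.8, 221.9] 0.59 187
hanger/stand [526.5  322.36  23.35] 239.51764705882354 [np.float64(614.0), np.float64(356.0)]
mark px [300.04 237.23] [316.34 212.  ] (array([ 535.38, -179.85,  149.48]), np.float64(2.545389777371061))
bench [567.01 -93.29   0.05]
[[-0.62 -0.42]
 [ 0.72 -0.25]
 [ 0.52  0.02]
 [-0.85  0.02]
 [-0.21  0.08]
 [ 0.97  0.05]
 [-0.96  0.07]
 [-0.29  0.71]
 [-1.22 -0.87]
 [ 0.93  0.19]
 [ 0.95 -0.97]]
mark in bench [-34.01 -80.44 146.  ]
mark in bench [-33.82 -85.85 146.  ]
knob (array([ 636.74, -175.78,  140.17]), np.float64(2.372588692897782))
140 [ 635.68 -175.26  140.  ] [328.7  230.19]
150 [ 633.11 -174.5   150.  ] [328.05 227.42]
160 [ 630.54 -173.75  160.  ] [327.38 224.62]
170 [ 627.97 -173.    170.  ] [326.72 221.81]
{'t': 1.3, 'q': array([ 1.1 ,  0.49,  1.56,  0.  ,  1.09, -0.11]), 'joint_vel': array([-0., -0.,  0., -0.,  0., -0.]), 'tau': array([  0.  , -61.83, -26.19,  -0.  ,   0.  ,   0.  ]), 'position': array([223.53, 583.67, 231.35]), 'eef_rot': array([0.  , 0.18, 0.98, 0.  ]), 'contact_force': array([-0.66, -0.01, -0.38]), 'moment': array([-0.01,  0.02,  0.03]), 'grasp_force': 0.0, 'finger_gap': 0.9977834669506739}
```

Run:
```python
from fit import *
a=cv2.imread('pics/top0.png')[195:240,162:212]; b=cv2.imread('pics/side0.png')[155:215,202:252]
a=cv2.resize(a,None,fx=8,fy=8,interpolation=cv2.INTER_CUBIC); b=cv2.resize(b,None,fx=8,fy=8,interpolation=cv2.INTER_CUBIC)
c=np.zeros((480,800,3),np.uint8); c[:360,:400]=a; c[:480,400:]=b
for col,T in(((0,255,0),TT(526.5,322.4,0,.2335)),((255,255,0),TT(526.5,322.4,0,.33))):
    for n,o,x0 in(('top',(162,195),0),('side',(202,155),400)):
        for z,B in((34,SB[0]),(174,HB[4]+[0,0,8])):
            P=[(-28,-50),(28,-50),(28,50),(-28,50)] if z==34 else [(-6,-13),(6,-13),(6,13),(-6,13)]
            u=np.array([(proj(n,(T@[x,y,z,1])[:3])-o+.5)*8+[x0,0] for x,y in P])
            cv2.polylines(c,[np.round(u).astype(np.int32)],True,col,1)
cv2.imwrite('pics/c2.png',c)
```

```text
(no output)
```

View pics/c2.png

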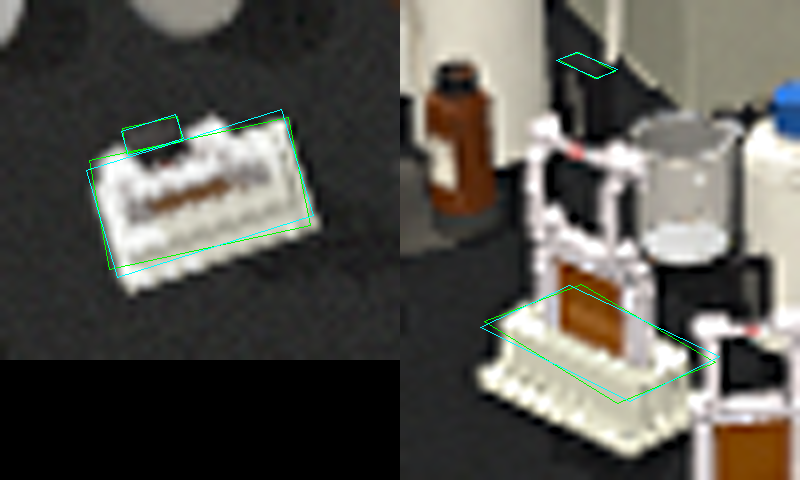

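>>> apply_moves(deltas="0.7 3 -2.6 2 -0.12; 0.7 6 -5.2 2 -0.24; 0.7 9 -7.8 2 -0.36; 0.7 12 -10.4 2 -0.48; 0.7 15 -13 2 -0.6; 0.7 18 -15.6 2 -0.7; 0.7 21 -18.2 2 -0.8; 0.7 24 -20.8 2 -0.9; 0.7 27 -23.4 2 -0.94; 0.7 30.3 -26.1 2 -0.94", squeeze=40)

```text
t: 2.13
position: [526.9, 321.8, 251.5]
eef_rot: [0.0, 0.609, 0.793, 0.0]
contact_force: [0.4, 0.6, 0.0]
finger_gap: 0.699
grasp_force: 0.0
```

Top half of the crop: the stand's front bottom edge runs from (128,293) to (320,225), steeper than the overlays, so yaw is about 0.35. Side half: the bottom corners are at (480,380) and (632,455), and the tab is around (580,60-110), below the overlay. I'll refit with these corners.

Run:
```python
from fit import *
np.set_printoptions(precision=2,suppress=True)
t=lambda u,v:np.array([u/8+162-.5,v/8+195-.5]); s=lambda u,v:np.array([(u-400)/8+202-.5,v/8+155-.5])
obs=[('top',t(128,293),(-28,50,0)),('top',t(320,225),(-28,-50,0)),('side',s(480,380),(-28,50,0)),('side',s(632,455),(-28,-50,0)),
('top',t(160,153),(0,0,170)),('top',t(290,115),(28,-50,34)),('top',t(190,192),(0,0,76)),('side',s(595,360),(-5,0,36))]
f=lambda v:np.concatenate([proj(n,(TT(v[0],v[1],0,v[2])@np.r_[X,1])[:3])-p for n,p,X in obs])
r=least_squares(f,[527,322,.3],loss='soft_l1'); print(r.x); print(f(r.x).reshape(-1,2))
for n in('side','top'):
    for z in(0,): print(n,[onz(n,p,z) for m,p,X in obs[:4] if m==n])
im=cams.get_image('side'); im2=cams.get_image('top')
print([ (d['centre'],d['score']) for d in spotter.tip_of('side','hanger_grip')])
a=cv2.resize(np.ascontiguousarray(im[125:225,190:260]),None,fx=5.5,fy=5.5,interpolation=cv2.INTER_CUBIC)
b=cv2.resize(np.ascontiguousarray(im2[170:270,140:210]),None,fx=5.5,fy=5.5,interpolation=cv2.INTER_CUBIC)
cv2.imwrite('pics/c3.png',np.hstack([a,b])[...,::-1])
```

```text
[524.18 320.49   0.32]
[[ 0.51 -0.02]
 [ 0.65  0.95]
 [ 0.13  1.68]
 [-0.43  1.8 ]
 [-0.35 -1.47]
 [-0.63 -0.13]
 [-0.07 -1.42]
 [-0.92 -1.92]]
side [array([486.2 , 370.89,   0.  ]), array([520.27, 275.06,   0.  ])]
top [array([481.59, 360.96,   0.  ]), array([517.42, 266.94,   0.  ])]
[([245.3, 191.6], 0.81), ([342.0, 172.4], 0.72), ([226.4, 166.2], 0.6)]
```

View pics/c3.png

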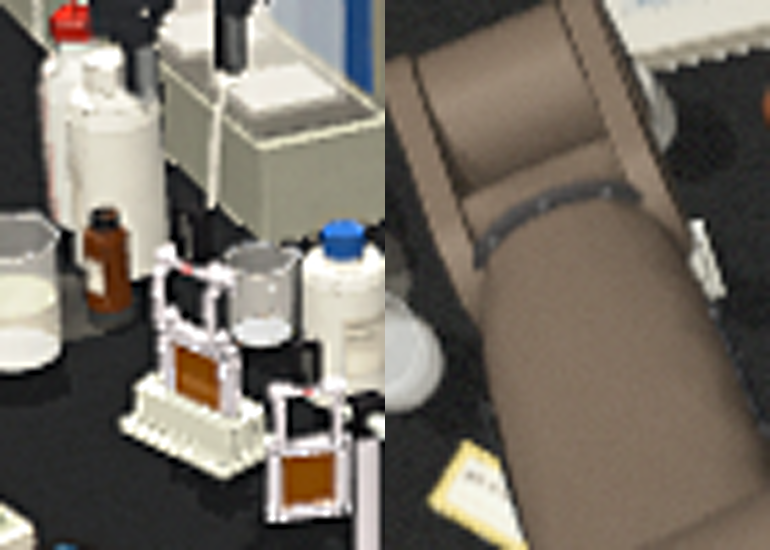

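Crop c3: the side half shows the open fingers at (145,80) and (232,60), with the hanger's tab below and between them at (189,235). In the top half the arm hides the stand.

Run:
```python
from fit import *
np.set_printoptions(precision=2,suppress=True)
a=.94; p=np.array(readout.sense()['position']); q=readout.sense()['eef_rot']; th=2*np.arctan2(q[2],q[1])-np.pi/2; print('yaw tool y',th)
d=np.array([np.cos(th),np.sin(th),0])
for s in(-1,0,1): print(proj('side',p+[0,0,9]+s*36*d), (proj('side',p+[0,0,9]+s*36*d)-[190-.5,125-.5])*5.5)
for X in[(526.5,322.4,174),(527.7,328.1,174),(524.2,320.5,174),(532,327,174)]: print(X,(proj('side',X)-[189.5,124.5])*5.5, (proj('top',X)-[161.5,194.5])*8)
im=cv2.imread('pics/c3.png')
```

```text
yaw tool y 0.26113594453689637
[216.02 142.81] [145.88 100.7 ]
[224.28 140.03] [191.3   85.42]
[232.34 137.32] [235.62  70.51]
(526.5, 322.4, 174) [194.27 209.55] [151.85 134.49]
(527.7, 328.1, 174) [192.36 205.82] [139.62 131.76]
(524.2, 320.5, 174) [192.2  211.39] [155.71 139.44]
(532, 327, 174) [199.18 205.15] [142.49 122.67]
```

Run:
```python
from fit import *
print(tri((225,172.1),(181.5,212.25)), onz('side',(225,172.1),130),onz('top',(181.5,212.25),130))
print(tri((225,172.1),(181.5,212.25)), onz('side',(226.3,170),158-3),onz('top',(180.5,211.5),158))
```

```text
(array([529.13787614, 325.90930902, 134.88926274]), np.float64(3.873336415350561)) [530.98329627 335.17819176 130.        ] [532.00145058 326.1840413  130.        ]
(array([529.13787614, 325.90930902, 134.88926274]), np.float64(3.873336415350561)) [522.06095811 301.6109731  155.        ] [529.0777416  325.13170284 158.        ]
```

>>> apply_moves(deltas="0.7 0.15 0.35 -1 0.08; 0.7 0.15 0.35 -3 0.08; 0.7 0.15 0.35 -5 0.08; 0.7 0.15 0.35 -7 0.08; 0.7 0.15 0.35 -9 0.08; 0.7 0.15 0.35 -10 0.08; 0.7 0.15 0.35 -11 0.08; 0.3 0.15 0.35 -11 0.08; 0 0.15 0.35 -11 0.08; 0 0.15 0.35 -11 0.08", squeeze=25)

```text
t: 3.12
position: [527.6, 327.1, 142.3]
eef_rot: [0.0, 0.575, 0.818, 0.001]
contact_force: [-0.1, -0.5, 0.4]
finger_gap: 0.285
grasp_force: 0.0
```

>>> apply_moves(deltas="0 0 0 0 0; 0 0 0 0 0; 0 0 0 0 0; 0 0 0 0 0; 0 0 0 0 0; 0 0 0 0 0; 0 0 0 0 0; 0 0 0 0 0; 0 0 0 0 0; 0 0 0 0 0", squeeze=25)

```text
t: 3.95
position: [526.9, 326.7, 142.4]
eef_rot: [-0.0, 0.575, 0.818, -0.0]
contact_force: [-3.5, -0.3, 5.8]
finger_gap: 0.139
grasp_force: 24.3
```

>>> apply_moves(deltas="0 0 0 0.5 0; 0 0 0 1.2 0; 0 0 0 2.2 0; 0 0 0 3.4 0; 0 0 0 5 0; 0 -0.5 0 7 0; 0 -1.5 0 9 0; 0 -3 0 11 0; 0 -5 0 12 0; 0 -6 0 12 0", squeeze=35)

```text
t: 4.78
position: [466.7, 327.2, 264.8]
eef_rot: [0.001, 0.575, 0.818, 0.003]
contact_force: [-0.0, 0.0, -1.2]
finger_gap: 0.134
grasp_force: 35.6
```

Run:
```python
from fit import *
np.set_printoptions(precision=3,suppress=True)
C1=lambda u,v:np.array([u/4.2+160-.5,v/4.2+160-.5])
a,b=onz('top',C1(385,232),147),onz('top',C1(742,220),147); print('rail',a,b,np.arctan2(-(a-b)[0],(a-b)[1]))
# rail line from image: bright ridge per column
g=cv2.cvtColor(cv2.imread('pics/top0.png'),cv2.COLOR_BGR2GRAY).astype(float)
pts=[]
for c in range(254,308):
    w=g[206:220,c]; w=np.clip(w-np.median(w)-20,0,None); pts.append((c,(w*np.arange(206,220)).sum()/w.sum()))
pts=np.array(pts); k=np.polyfit(pts[:,0],pts[:,1],1); print(k,np.std(pts[:,1]-np.polyval(k,pts[:,0])))
P=[onz('top',(c,np.polyval(k,c)),146.5) for c in(254,275,307,316.34)]; print(np.array(P)); d=P[0]-P[2]; print('yaw',np.arctan2(-d[0],d[1]))
print({k:v for k,v in readout.sense().items() if k in('position','contact_force','moment','finger_gap')})
```

```text
rail [522.976  62.762 147.   ] [ 538.656 -254.718  147.   ] 0.04935189271249859
[ -0.031 221.849] 0.07927872492592426
[[ 525.685   52.262  146.5  ]
 [ 529.311  -26.133  146.5  ]
 [ 534.84  -145.698  146.5  ]
 [ 536.455 -180.62   146.5  ]]
yaw 0.046216461143918225
{'position': array([466.734, 327.232, 264.825]), 'contact_force': array([-0.045,  0.017, -1.179]), 'moment': array([-0.006, -0.09 ,  0.013]), 'finger_gap': 0.1336567833615102}
```

>>> apply_moves(deltas="0 0 -2 0 0; 0 0 -5 0 -0.05; 0 0 -9 0 -0.1; 0 0 -13 0 -0.15; 0 0 -17 0 -0.2; 0 0 -21 0 -0.25; 0 0 -25 0 -0.298; 0 0 -29 0 -0.298; 0 0 -33 0 -0.298; 0 0 -35.2 0 -0.298")

```text
t: 5.62
position: [467.3, -28.5, 261.5]
eef_rot: [0.001, 0.691, 0.723, 0.0]
contact_force: [-0.2, 0.2, -1.3]
finger_gap: 0.137
grasp_force: 35.5
```

>>> apply_moves(deltas="0 0 0 0 0; 0 0 0 -0.5 0; 0 0 0 -1.5 0; 0 0 0 -2.5 0; 0 0 0 -3.5 0; 0 0 0 -4.5 0; 0 0 0 -5.5 0; 0 0 0 -6 0; 0 0 0 -6 0; 0 0 0 -6 0")

```text
t: 6.45
position: [467.4, -24.6, 201.3]
eef_rot: [-0.0, 0.69, 0.724, -0.0]
contact_force: [0.9, 0.1, -0.8]
finger_gap: 0.133
grasp_force: 35.4
```

Run:
```python
from fit import *
np.set_printoptions(precision=2,suppress=True)
s=readout.sense(); q=s['eef_rot']; print(s['position'],q,2*np.arctan2(q[2],q[1])-np.pi/2,s['contact_force'],s['finger_gap'])
im=cams.get_image('side'); im2=cams.get_image('top')
for n in('side','top'):
  for k in('hanger_grip','hanger_hook','loading'): print(n,k,[(np.round(d['centre'],1),round(d['score'],2)) for d in spotter.tip_of(n,k)])
p=np.array(s['position']); h=p-[0,0,22.4]; print('exp hook',proj('side',h),proj('top',h))
a=cv2.resize(np.ascontiguousarray(im[170:290,225:345]),None,fx=5,fy=5,interpolation=cv2.INTER_CUBIC)
cv2.imwrite('pics/c4.png',a[...,::-1])
```

```text
[467.38 -24.64 201.31] [-0.    0.69  0.72 -0.  ] 0.04787226520908616 [ 0.86  0.12 -0.8 ] 0.13329755288317072
side hanger_grip [(array([339.3, 172.9]), 0.88), (array([244.6, 190.2]), 0.72), (array([253.3, 196. ]), 0.59)]
side hanger_hook [(array([337. , 185.9]), 0.87), (array([254.1, 209.5]), 0.62), (array([242.7, 197. ]), 0.52)]
side loading [(array([272.1, 215.3]), 0.93)]
top hanger_grip [(array([265. , 142.5]), 0.59), (array([213. , 210.9]), 0.47)]
top hanger_hook [(array([265., 145.]), 0.6), (array([218.4, 211. ]), 0.52)]
top loading []
exp hook [254.27 209.38] [274.38 228.28]
```

View pics/c4.png

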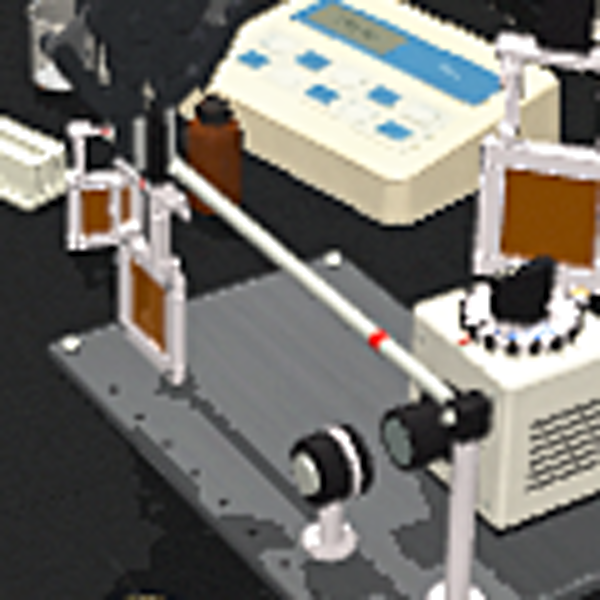

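c4: the hanger is held squarely at hook (254,209) in the full side frame, in front of the rail. The red mark is at crop (377,340) and the rail is free. The hook matches the prediction, so I'll continue.

>>> apply_moves(deltas="0 0 0 -0.9 0; 0 0 0 -1.8 0; 0 0.6 0 -1.8 0; 0 1.6 0 -1.8 0; 0 2.6 0 -1.8 0; 0 3.6 0 -1.8 0; 0 4.6 0 -1.8 0; 0 5.4 0 -1.8 0; 0 5.9 0 -1.8 0; 0 5.9 0 -1.8 0")

```text
t: 7.68
position: [527.3, -25.2, 183.2]
eef_rot: [0.0, 0.69, 0.724, 0.0]
contact_force: [-0.9, -0.6, -1.6]
finger_gap: 0.14
grasp_force: 35.5
```

Run:
```python
from fit import *
np.set_printoptions(precision=2,suppress=True)
s=readout.sense(); print(s['position'],s['contact_force'])
g=cv2.cvtColor(cv2.imread('pics/side0.png'),cv2.COLOR_BGR2GRAY).astype(float)
for y in(-60,-90,-120,-150):
    X=np.array([529.3+(-26.1-y)*.0462,y,145.]); u=proj('side',X); c=int(round(u[0])); r0=int(u[1])-7
    uc=proj('side',X+[-.0462*1,1,0])-u; pr=u[1]+(c-u[0])*uc[1]/uc[0]
    w=g[r0:r0+15,c]; w=np.clip(w-np.median(w)-25,0,None); print(y,'seen-pred row',(w*np.arange(r0,r0+15)).sum()/w.sum()-pr)
d0=proj('side',X); print('per mm x',proj('side',X+[1,0,0])-d0,'z',proj('side',X+[0,0,1])-d0,'y',proj('side',X+[0,1,0])-d0)
```

```text
[527.31 -25.23 183.21] [-0.91 -0.59 -1.57]
-60 seen-pred row 0.11857260330620534
-90 seen-pred row -0.9009061068830135
-120 seen-pred row -1.0952315973402733
-150 seen-pred row -1.0191930970152612
per mm x [ 0.3  -0.09] z [ 0.01 -0.29] y [-0.18 -0.17]
```

>>> apply_moves(deltas="0 0.2 0 0 0; 0 0.2 0 0 0; 0 0.2 0 0 0; 0 0.3 0 0 0; 0 0.3 0 0 0; 0 0.3 0 0 0; 0 0.3 0 0 0; 0 0.3 0 0 0; 0 0.3 0 0 0; 0 0.3 0 0 0")

```text
t: 8.52
position: [529.3, -25.2, 183.4]
eef_rot: [0.0, 0.69, 0.724, 0.0]
contact_force: [-1.2, -0.2, -1.2]
finger_gap: 0.134
grasp_force: 35.5
```

>>> apply_moves(deltas="0 0 0 -0.1 0; 0 0 0 -0.2 0; 0 0 0 -0.4 0; 0 0 0 -0.6 0; 0 0 0 -0.8 0; 0 0 0 -1 0; 0 0 0 -1.2 0; 0 0 0 -1.2 0; 0 0 0 -1.2 0; 0 0 0 -1.2 0")

```text
t: 9.35
position: [529.3, -25.2, 171.4]
eef_rot: [0.0, 0.69, 0.724, 0.0]
contact_force: [0.4, -0.2, -0.8]
finger_gap: 0.137
grasp_force: 35.5
```

>>> apply_moves(deltas="0 0 0 -0.1 0; 0 0 0 -0.2 0; 0 0 0 -0.3 0; 0 0 0 -0.35 0; 0 0 0 -0.4 0; 0 0 0 -0.4 0; 0 0 0 -0.4 0; 0 0 0 -0.4 0; 0 0 0 -0.4 0; 0 0 0 -0.4 0")

```text
t: 10.18
position: [529.3, -25.2, 167.8]
eef_rot: [0.0, 0.69, 0.724, 0.0]
contact_force: [-1.7, 0.0, 4.7]
finger_gap: 0.133
grasp_force: 36.5
```

>>> apply_moves(deltas="0 0.1 0 0 0; 0 0.2 0 0 0; 0 0.3 0 0 0; 0 0.4 0 0 0; 0 0.4 0 0 0; 0 0.4 0 0 0; 0 0.4 0 0 0; 0 0.4 0 0 0; 0 0.4 0 0 0; 0 0.4 0 0 0")

```text
t: 11.02
position: [530.1, -25.1, 167.6]
eef_rot: [-0.003, 0.69, 0.724, -0.002]
contact_force: [-18.8, -1.6, 15.6]
finger_gap: 0.133
grasp_force: 39.4
```

>>> apply_moves(deltas="0 -0.4 0 0.03 0; 0 -0.4 0 0.03 0; 0 -0.4 0 0.03 0; 0 -0.4 0 0.03 0; 0 -0.35 -1 0.03 0; 0 -0.31 -2 0.03 0; 0 -0.26 -3 0.03 0; 0 -0.22 -4 0.03 0; 0 -0.17 -5 0.03 0; 0 -0.17 -5 0.03 0")

```text
t: 11.85
position: [531.6, -77.1, 167.6]
eef_rot: [0.0, 0.691, 0.723, -0.0]
contact_force: [-4.3, -4.6, 2.5]
finger_gap: 0.135
grasp_force: 36.2
```

>>> apply_moves(deltas="0 0 -1.2 0 0; 0 0.06 -2.4 0 0; 0 0.11 -3.6 0 0; 0 0.17 -4.8 0 0; 0 0.22 -6 0 0; 0 0.28 -7.2 0 0; 0 0.33 -8.4 0 0; 0 0.38 -9.4 0 0; 0 0.42 -10.2 0 0; 0 0.42 -10.2 0 0")

```text
t: 12.68
position: [535.9, -178.8, 167.6]
eef_rot: [0.0, 0.691, 0.723, 0.0]
contact_force: [0.3, 0.2, -2.1]
finger_gap: 0.134
grasp_force: 35.5
```

Run:
```python
from fit import *
np.set_printoptions(precision=2,suppress=True)
s=readout.sense(); print(s['position'],s['contact_force'],s['eef_rot'])
im=cams.get_image('side')
for k in('hanger_grip','hanger_hook','mark'): print(k,[(np.round(d['centre'],1),round(d['score'],2)) for d in spotter.tip_of('side',k)])
h=np.array(s['position'])-[0,0,22.5]; print('exp hook',proj('side',h),'mark px',proj('side',(536.4,-179.5,145)))
a=cv2.resize(np.ascontiguousarray(im[180:300,240:360]),None,fx=5,fy=5,interpolation=cv2.INTER_CUBIC)
cv2.imwrite('pics/c5.png',a[...,::-1])
```

```text
[ 535.93 -178.81  167.55] [ 0.33  0.24 -2.11] [0.   0.69 0.72 0.  ]
hanger_grip [(array([301.6, 228.1]), 0.93), (array([339.6, 171.2]), 0.9), (array([243.1, 190.7]), 0.55)]
hanger_hook [(array([244.9, 197.7]), 0.66), (array([299.8, 239.1]), 0.56)]
mark [(array([299.3, 237.4]), 0.68)]
exp hook [300.4 238.2] mark px [300.66 238.3 ]
```

View pics/c5.png

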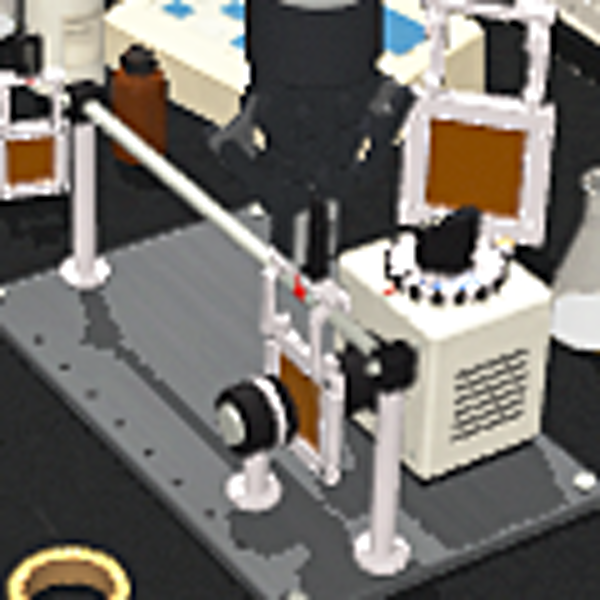

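c5: the hanger hangs with its hooks at crop (270,268) and (335,300), the red mark (300,288) midway between them. The frame is between detector and snout. I'll release it.

>>> apply_moves(deltas="0 0 0 -0.05 0; 0 0 0 -0.05 0; 0 0 0 -0.05 0; 0.2 0 0 -0.05 0; 0.4 0 0 -0.05 0; 0.5 0 0 -0.05 0; 0.5 0 0 -0.05 0; 0.5 0 0 -0.05 0; 0.5 0 0 -0.05 0; 0.5 0 0 -0.05 0")

```text
t: 13.72
position: [535.8, -177.2, 167.1]
eef_rot: [0.0, 0.69, 0.724, 0.0]
contact_force: [0.1, 0.7, 0.1]
finger_gap: 0.497
grasp_force: 0.0
```

>>> apply_moves(deltas="0.5 0 0 0.3 0; 0.5 0 0 1 0; 0.5 0 0 2.2 0; 0.5 0 0 3.6 0; 0.5 0 0 5 0; 0.5 0 0 7 0; 0.5 0 0 9 0; 0.5 0 0 10 0; 0.5 0 0 10 0; 0.5 0 0 10 0")

```text
t: 14.55
position: [535.7, -177.2, 267.1]
eef_rot: [0.0, 0.69, 0.724, 0.0]
contact_force: [0.0, 0.3, 0.2]
finger_gap: 0.5
grasp_force: 0.0
```

Run:
```python
from fit import *
np.set_printoptions(precision=2,suppress=True)
s=readout.sense(); print(s['position'],s['contact_force'])
im=cams.get_image('side')
sil={}
r,c,sc=near('side','hanger',(300,245)); print(c,sc,r.sum())
for k in('hanger_grip','hanger_hook','turret_grip','lamp_house'): print(k,[(np.round(d['centre'],1),round(d['score'],2)) for d in spotter.tip_of('side',k)])
for y in(-187,-179,-171):
    X=np.array([529.3+(-26.1-y)*.0462,y,145.]); print(y,'hook',proj('side',X),'grip',proj('side',X+[0,0,38]))
r,c,sc=near('side','turret',(328,228)); print('turret sil',c,sc,np.argwhere(r).min(0),np.argwhere(r).max(0))
# knob: dark/plate crop in side and top (original)
t=cv2.imread('pics/top0.png')[170:205,295:335]; a=np.ascontiguousarray(im[205:245,305:350])[...,::-1]; h=np.ascontiguousarray(im[205:285,270:330])[...,::-1]
o=np.zeros((600,800,3),np.uint8); t=cv2.resize(t,(400,350),interpolation=cv2.INTER_CUBIC); a=cv2.resize(a,(400,356),interpolation=cv2.INTER_CUBIC)
o[:350,:400]=t; o[:356,400:]=a; o[360:600,:180]=cv2.resize(h,(180,240),interpolation=cv2.INTER_CUBIC); cv2.imwrite('pics/c6.png',o)
```

```text
[ 535.68 -177.18  267.15] [0.01 0.27 0.2 ]
[298.2, 247.4] 0.76 521
hanger_grip [(array([300.8, 227. ]), 0.87), (array([243.5, 189.5]), 0.8), (array([340.1, 177. ]), 0.58)]
hanger_hook [(array([298.2, 237.7]), 0.88), (array([335.2, 186.1]), 0.83), (array([242.2, 196.4]), 0.73), (array([296.7, 258.8]), 0.51)]
turret_grip [(array([328. , 226.7]), 0.54), (array([267.5, 210.5]), 0.22)]
lamp_house [(array([270.7, 211.6]), 0.39)]
-187 hook [302.14 239.56] grip [302.64 228.27]
-179 hook [300.56 238.21] grip [301.04 226.95]
-171 hook [299.   236.88] grip [299.45 225.63]
turret sil [327.1, 232.8] 0.79 [223 317] [239 340]
```

View pics/c6.png

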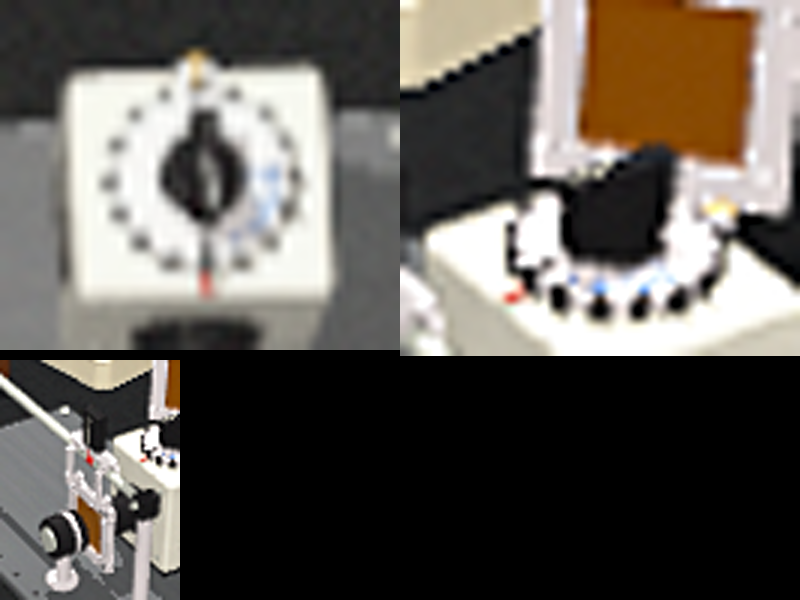

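c6: the top half shows the dot ring centred near (201,178), with the knob bar along bench x and one end at the red pointer (205,285). The side half shows the bar at (617,170-250) on the plate. Lower left, the hanger hangs with the red mark centred between its hooks.

Run:
```python
from fit import *
np.set_printoptions(precision=2,suppress=True)
print(tri((328.9,232.6),(314.6,187.3)))
t=lambda u,v:(u/10+294.5,v/10+169.5)
for z in(130,135,140): print(z,onz('top',t(201,178),z),proj('side',onz('top',t(201,178),z)),'side',onz('side',(328.9,232.6),z))
# bar ends seen in top at z ~165
for z in(160,168):print(z,onz('top',t(204,115),z),onz('top',t(207,222),z))
# lamp house top outline z=125: corners
for u in((65,75),(325,68),(332,298),(72,300)): print(onz('top',t(*u),125))
print(proj('side',(632,-175,166)))
```

```text
(array([ 636.53, -175.51,  131.35]), np.float64(0.5873382968906719))
130 [ 636.6  -175.48  130.  ] [328.79 232.99] side [ 638.09 -173.86  130.  ]
135 [ 635.32 -175.1   135.  ] [328.46 231.62] side [ 633.49 -180.12  135.  ]
140 [ 634.04 -174.73  140.  ] [328.14 230.24] side [ 628.89 -186.37  140.  ]
160 [ 653.37 -174.39  160.  ] [ 611.95 -175.46  160.  ]
168 [ 651.22 -173.79  168.  ] [ 609.97 -174.85  168.  ]
[ 677.82 -123.76  125.  ]
[ 682.12 -223.48  125.  ]
[ 591.6  -225.57  125.  ]
[ 589.32 -126.78  125.  ]
[328.17 222.96]
```

>>> apply_moves(deltas="0.5 1 0 0 0.12; 0.5 2 0 0 0.24; 0.6 3.2 0 0 0.36; 0.6 4.4 0 0 0.48; 0.6 5.6 0.1 0 0.6; 0.6 6.8 0.1 0 0.72; 0.6 8 0.2 0 0.84; 0.6 9 0.2 0 0.96; 0.6 9.9 0.2 0 1.08; 0.6 9.9 0.2 0 1.2", squeeze=80)

```text
t: 15.73
position: [636.0, -175.1, 266.3]
eef_rot: [-0.0, 0.158, 0.987, 0.0]
contact_force: [-0.4, -0.3, 0.1]
finger_gap: 0.596
grasp_force: 0.0
```

>>> apply_moves(deltas="0.6 0 0 0 0.12; 0.6 0 0 0 0.24; 0.6 0 0 0 0.37; 0.6 0 0 -1 0.37; 0.6 0 0 -2.5 0.37; 0.6 0 0 -4 0.37; 0.6 0 0 -5.5 0.37; 0.6 0 0 -7 0.37; 0.6 0 0 -7 0.37; 0.6 0 0 -7 0.37")

```text
t: 16.57
position: [634.5, -175.1, 196.0]
eef_rot: [-0.001, -0.022, 1.0, 0.0]
contact_force: [0.5, -0.3, 0.5]
finger_gap: 0.606
grasp_force: 0.0
```

>>> apply_moves(deltas="0.6 0 0 -0.8 0; 0.6 0 0 -1.6 0; 0.6 0 0 -2.4 0; 0.6 0 0 -3.2 0; 0.6 0 0 -4 0; 0.6 0 0 -4.6 0; 0.6 0 0 -5.2 0; 0.6 0 0 -5.7 0; 0.6 0 0 -5.7 0; 0.6 0 0 -5.7 0")

```text
t: 17.4
position: [634.8, -175.2, 140.0]
eef_rot: [-0.0, -0.023, 1.0, 0.0]
contact_force: [0.1, -0.6, 0.3]
finger_gap: 0.599
grasp_force: 0.0
```

>>> apply_moves(deltas="0.4 0 0 0 0; 0.2 0 0 0 0; 0 0 0 0 0; 0 0 0 0 0; 0 0 0 0 0; 0 0 0 0 0; 0 0 0 0 0; 0 0 0 0 0; 0 0 0 0 0; 0 0 0 0 0", squeeze=40)

```text
t: 18.23
position: [635.1, -176.9, 140.8]
eef_rot: [0.001, -0.023, 1.0, -0.001]
contact_force: [-0.3, -9.0, 2.3]
finger_gap: 0.129
grasp_force: 43.4
```

>>> apply_moves(deltas="0 0 -0.1 0 0; 0 0 -0.2 0 0; 0 0 -0.2 0 0; 0 0 -0.2 0 0; 0 0 -0.2 0 0; 0 0 -0.2 0 -0.03; 0 0 -0.2 0 -0.06; 0 0 -0.2 0 -0.1; 0 0 -0.2 0 -0.1; 0 0 -0.2 0 -0.1", squeeze=90)

```text
t: 19.07
position: [635.0, -177.0, 140.9]
eef_rot: [0.0, 0.027, 1.0, 0.0]
contact_force: [-0.9, 1.2, 6.3]
finger_gap: 0.117
grasp_force: 89.4
```

```bash
python3 -c "
from h import *
s=readout.sense();q=s['eef_rot'];print(s['position'],s['contact_force'],s['moment'],(2*np.arctan2(q[2],q[1])-np.pi/2),s['grasp_force'],s['finger_gap'],s['q'])"
```

```text
[ 635.04567244 -176.98573563  140.89678842] [-0.88244066  1.16789791  6.28023591] [0.41151828 0.11853586 0.20106867] 1.5171564151822055 89.41429138183594 0.11742143569848057 [-3.72091513e-01  6.31671904e-01  1.56006713e+00  5.09636139e-04
  9.48955932e-01 -1.88954462e+00]
```

>>> apply_moves(deltas="0 0 0 0 -0.09; 0 0 0 0 -0.18; 0 0 0 0 -0.27; 0 0 0 0 -0.36; 0 0 0 0 -0.45; 0 0 0 0 -0.54; 0 0 0 0 -0.63; 0 0 0 0 -0.72; 0 0 0 0 -0.8; 0 0 0 0 -0.8")

```text
t: 19.9
position: [635.3, -176.7, 140.9]
eef_rot: [0.001, 0.416, 0.909, 0.0]
contact_force: [-0.4, 3.1, 5.8]
finger_gap: 0.12
grasp_force: 89.3
```

```bash
python3 -c "
from h import *
s=readout.sense();q=s['eef_rot'];print(s['position'],s['contact_force'],s['moment'],(2*np.arctan2(q[2],q[1])-np.pi/2),s['grasp_force'],s['finger_gap'])"
```

```text
[ 635.31897941 -176.68464     140.91982612] [-0.4160322   3.14270815  5.78221613] [ 0.6283025  -0.24740906  0.27052448] 0.7129586266827399 89.32575702667236 0.11989121369550977
```

>>> apply_moves(deltas="0 0 0 0 -0.05; 0 0 0 0 -0.1; 0 0 0 0 -0.15; 0 0 0 0 -0.2; 0 0 0 0 -0.24; 0 0 0 0 -0.27; 0 0 0 0 -0.27; 0 0 0 0 -0.27; 0 0 0 0 -0.27; 0 0 0 0 -0.27")

```text
t: 20.73
position: [635.4, -176.6, 140.9]
eef_rot: [0.001, 0.532, 0.847, 0.001]
contact_force: [2.7, 3.9, 4.8]
finger_gap: 0.12
grasp_force: 89.3
```

Run:
```python
from h import *
s=readout.sense();q=s['eef_rot'];print(s['position'],s['contact_force'],s['moment'],(2*np.arctan2(q[2],q[1])-np.pi/2),s['grasp_force'],s['finger_gap'])
im=cams.get_image('side')
for k in('hanger_grip','hanger_hook'): print(k,[(np.round(d['centre'],1),round(d['score'],2)) for d in spotter.tip_of('side',k)])
a=np.ascontiguousarray(im[200:280,275:355])[...,::-1]
cv2.imwrite('pics/c7.png',cv2.resize(a,(600,600),interpolation=cv2.INTER_CUBIC))
```

```text
[ 635.44619517 -176.6263324   140.89106008] [2.71702318 3.88457099 4.81619609] [ 0.62922968 -0.37816539  0.15649149] 0.4482822020977686 89.31824684143066 0.12004387637163311
hanger_grip [(array([301.6, 228.7]), 0.91), (array([245.7, 190.6]), 0.84), (array([339.3, 172.8]), 0.74)]
hanger_hook [(array([299.9, 240.7]), 0.83), (array([242.9, 195.8]), 0.71)]
```

View pics/c7.png

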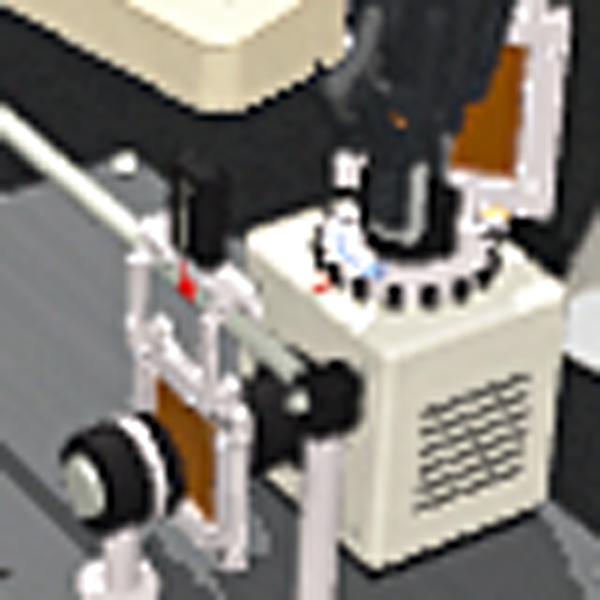

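c7: the knob is gripped at about 1.17 rad with blue dots by the red pointer (322,287). The hanger hangs with the mark (187,287) midway between its hooks. The torque of 0.156 N m matches the third stop, so I'll hand in.

```bash
python3 -c "
from rig import workorder
print(workorder.job_done())"
```

```text
the job is handed in; nothing more can be done
None
```

I handed the job in with the hanger hanging free at the red mark and the gripper still holding the knob at about 1.17 rad, at the third stop; the hand-in returned no verdict, so I don't know how it was judged.

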